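Switch off the grinder circuit and shut the lapped switch box

ROBOT

A 6-joint arm with a two-finger parallel gripper is mounted at the origin on a cart in front of the work surface, level with it; the furniture and walls round the work are solid. World frame = base frame: x ahead of the robot, y to its left, z up, the work surface at z = 0. Lengths are in m, angles in rad, forces in N, time in s.
With the tool pointing down it reaches from about 0.375 to 0.9 m from the base axis. Payload 3.1 kg.
Tool frame: the origin (TCP) lies at the very end of the fingers, on their centre line; the grasp point (between the pads) lies 19 mm behind it; z points along the fingers, y is the line along which they close (so a half turn about z gives the same grasp; the last joint's range is limited). The gripper opens to 87 mm and grips with 3 to 60 N. Pads are 19 mm wide; open, the fingers measure 117 mm over their backs; the gripper's body (75 mm by 190 mm) begins 51 mm behind the grasp point.
Start: joints at [0.946, 0.527, 1.433, -0, 1.181, -0.178], TCP at [0.27, 0.564, 0.223] pointing down, gripper open.
Joint ranges: [-3.08, 3.08], [-0.75, 2.2], [0.22, 2.44], [-1.43, 4.57], [0, 2.65], [-2.85, 2.85]. Speed limits (rad/s): [2.79, 2.79, 3.14, 3.14, 3.14, 3.14].

INTERFACE

Orientations are given as a unit quaternion [x, y, z, w].
In Python, from rig import robot gives the robot as it stands. The module is installed in compiled form; this text tells all that it offers.
- The arm moves only by the tool servo_tool, never from a script. Its argument "rows" is one flat list of numbers, 5 for each row, row after row: the closure, from -1 (fully open) to 1 (shut), so that 0 is half open, then the shift along the tool's x, y, z in m, then the turn about the tool's z in degrees. A call has 1 to 5 rows; each row shifts and turns the commanded pose from where the row before left it, along the tool's axes as they then stand; what a row does not reach is not made up. A row lasts 1/12 s, in which the tool goes at most 41.7 mm and 7.16 degrees, less where a joint would pass 70% of its speed; a pose out of reach is approached as far as the arm can. A call with a gripper value outside its range is refused whole. The fingers move at their own pace and stop on an object; "newtons" is the grip in N (left out, the last holds). Time passes only in rows, so rows that do not move let the fingers close. It gives the time, the measured TCP pose, the force, the opening and the grip force at its end, in the units of the state.
- robot.get_obs(): the state, without advancing time (a new reading comes with each control period).
- robot.camera(name): name is "scene" or "top" or "wrist"; returns a dict with "pixels" (480x640x3 uint8, red, green, blue), "intrinsics" (3x3 intrinsics, pixels), "rvec" (rotation vector, rad) and "tvec" (3), from world to camera coordinates, as OpenCV has them; the wrist camera has in their place "mount" (4x4, takes a point from camera to tool coordinates, whose origin is the TCP and whose axes are the flange's). Camera axes: x right, y down, z forward; pixel columns grow to the right and rows downward; lengths in m; the calibration is good to about 2 mm. The wrist camera is an equidistant fisheye: a pixel r from the principal point sees the ray r / f radians off the axis. A picture is of the moment at which its call begins: read the wrist's pose just before it. There is no depth.
- robot.hand_in(): hands the job in; it is judged then, once.
Trained networks look in a picture, given as the dict that the camera call returned (one of the last four; its "shot" number tells which), for a name from the list of things; names that differ only in an ending like _2 or _b are one class to them, and where a whole thing is asked for, a point or a joint stands for the part that bears it (a point fixed in the world has none). Each returns a list of dicts, best first, with "score" (0 to 1); they miss things now and then, are a little off and sometimes report something else, mostly with a low value. They report only what shows in the picture. A call takes as long as a camera call.
- robot.spot_in(picture, query): "at" ([x, y, z] in m, in world coordinates, good to about 4 mm: the middle of the surface that is visible of it).
- robot.outline_of(picture, query): "region" (480x640 bool, what is visible of it).
- robot.place_of(picture, query): "at" ([x, y, z] in m, in world coordinates, good to about 4 mm: a listed point, or the origin of a listed thing).
The state is a dict: "time": time; "q": joint angles; "joint_velocities": joint speeds; "joint_torque": joint torques, N m; "position": TCP position; "tool_rot": TCP orientation; "ft_force": force on the tool from outside, world axes, zero at the start; "moment": the same for the moment, N m; "grip_width": finger opening in m; "grip_force": force on a finger pad.
Only numpy, scipy, OpenCV 4.12 (cv2) and the standard library are available. Lean on these libraries where they do the work, as an engineer would, in place of code of your own. Each camera call takes 0.05 s, during which the arm holds its last target. There are 200 camera calls.

TASK

Work at the grinder is over: in the open switch box on the pedestal, throw the toggle with the T-shaped cross-bar over to its other side, toward the robot, leaving the plain toggles beside it as they are. Then shut the box: first the right leaf with the stepped-down (rebated) edge, then, last, the left leaf with the projecting flange, so that its flange laps over the other's edge and both lie fully shut. Do not disturb the tools lying around.

Things in the scene. Friction and masses are not known exactly. Their poses are not given: they have to be found in the camera images.
- switch_box: Grey steel box, 114 (x) x 200 (y) mm, open on top, fixed on a round pedestal (foot radius 36 mm). Origin: centre of the foot's underside, on the bench; x away from the robot, y along the box to the left, z up. Box underside at z = 76, inner floor 85, rim 136 mm; walls 5 mm. Four toggles stand in a row at x = -8, y = -48, -16, 16, 48 mm, in any order. A cover leaf at each end (+y, -y) shuts inward.
- flanged_leaf (a joint): Left (+y end) cover leaf: 0 shut (level on the rim), pi/2 upright, more leans outward (stop 2.2); starts 1.75 to 2.1. 114 mm wide along x, a 10 mm plate to 95 mm from its hinge; a flange in the upper half of its free edge projects to 112 mm and laps over the other leaf. Stiff hinge (0.2 N m): stays where left, must be pushed all the way down. Shut first, it blocks the rebated leaf.
- rebated_leaf (a joint): Right (-y end) cover leaf: 0 shut (level on the rim), pi/2 upright, more leans outward (stop 2.2); starts 1.75 to 2.1. 114 mm wide along x, a 10 mm plate to 85 mm from its hinge; from there to 102 mm its edge is stepped down to a lower 5 mm tongue, which goes under the other leaf's flange. Stiff hinge (0.2 N m): stays where left, must be pushed all the way down.
- tbar_toggle_lever (a joint): Toggle with a T-shaped cross-bar (24 mm along y, 10 along x, 12 high) on a 9 mm stem: 0 leans 0.45 rad from upright to the box's +x, away from the robot (on); 0.9, its other stop, leans 0.45 rad to -x, toward the robot (off). Starts on. Pivot at z = 91 mm over the bench, 38 mm from the tip. Stays where left (0.05 N m, about 1.5 N at the cross-bar).
- tbar_toggle_tip (a point): Point at the middle of the top of the T-bar toggle's cross-bar, 38 mm from its pivot; it moves with the lever (use the position, not the axes).
- plain_toggle_a_lever (a joint): Angle of the first plain round toggle (same size as the T-bar toggle's stem, no cross-bar): 0 leans 0.45 rad to the box's +x (on), 0.9 leans 0.45 rad to its -x (off). This one starts on (0) and must stay so.
- plain_toggle_b_lever (a joint): Angle of the second plain round toggle (same size as the T-bar toggle's stem, no cross-bar): 0 leans 0.45 rad to the box's +x (on), 0.9 leans 0.45 rad to its -x (off). This one starts off (0.9) and must stay so.
- plain_toggle_c_lever (a joint): Angle of the third plain round toggle (same size as the T-bar toggle's stem, no cross-bar): 0 leans 0.45 rad to the box's +x (on), 0.9 leans 0.45 rad to its -x (off). This one starts on (0) and must stay so.
- whetstone: Mottled grey oil stone block, 32x110x26 mm, loose on the bench right of the pedestal. Bystander: leave alone. Origin: centre of its underside.
- pliers: Combination pliers with red sleeves, 58x177x12 mm, lying on the bench left of the pedestal. Bystander: leave alone. Origin: centre of its underside.
- steel_rule: Heavy steel straight edge, 26x210x10 mm, lying behind, between the grinder and the heap. Bystander: leave alone. Origin: centre of its underside.
- sanding_block: Black rubber sanding block, 32x50x18 mm, on the bench near its front edge. Bystander: leave alone. Origin: centre of its underside.
- flanged_leaf_hinge (a point): Hinge line of the left leaf: the rim's outer edge (box y = +100, z = 136 mm), middle of the leaf's width. The hinge axis is the box's x. A lamp arm crosses 0.75 to 0.88 m above the bench over the box: keep the forearm low.
- rebated_leaf_hinge (a point): Hinge line of the right leaf: the rim's outer edge (box y = -100, z = 136 mm), middle of the leaf's width. The hinge axis is the box's x. A lamp arm crosses 0.75 to 0.88 m above the bench over the box: keep the forearm low.
- flanged_leaf_edge (a point): Middle of the free end of the left leaf's flange, 112 mm from its hinge; moves with the leaf.
- rebated_leaf_edge (a point): Middle of the free end of the right leaf's stepped tongue, 102 mm from its hinge; moves with the leaf.

How it is judged:
By the outcome, as a careful person would: the job done as asked, in the order asked, and still so for the second after the job is handed in, with the robot touching nothing.
It also fails if it takes over 58 s, if anything falls off the work surface, if the arm or the gripper's body presses on something with over 40 N, if the wrist force passes 120 N, or if a joint passes its speed limit or range.

## Working session

There is one attempt and no reset: what is moved stays moved. The work goes in short steps, Python scripts to look and compute and a tool call to move; the robot and the scene stay as the last step left them, time stands still between calls to the robot, and variables do not carry over. Pictures are saved under pics/ and viewed, at most 10 in all, crops included, and the job is handed in when it is done.

Besides the shell and the picture viewer there is one more tool, called after "Emit:" as name(argument=value, ...), one argument or row to a line, values as JSON. servo_tool: Moves the arm, as the interface text tells. Its arguments: {"type":"object","properties":{"rows":{"type":"array","items":{"type":"number"}},"newtons":{"type":"number"}},"required":["rows"]}

```bash
mkdir -p pics; cat > h.py <<'E'
from rig import robot
import numpy as np, cv2
from scipy.spatial.transform import Rotation as R
def tool():
    o=robot.get_obs(); return np.array(o['position']),R.from_quat(o['tool_rot'])
E
python3 - <<'E'
from h import *
o=robot.get_obs(); print(o['time'],o['position'],R.from_quat(o['tool_rot']).as_matrix().round(3),o['grip_width'])
for n in ['scene','top']:
    p=robot.camera(n); cv2.imwrite(f'pics/{n}0.png',p['pixels'][:,:,::-1])
    for q in ['switch_box','tbar_toggle_tip','flanged_leaf_hinge','rebated_leaf_hinge','flanged_leaf_edge','rebated_leaf_edge']:
        r=robot.place_of(p,q); print(n,q,[(np.round(a['at'],4),round(a['score'],2)) for a in r[:2]])
E
```

```text
0.0 [0.26956222 0.56306083 0.22156581] [[-0.902  0.432 -0.001]
 [ 0.432  0.902 -0.002]
 [ 0.    -0.002 -1.   ]] 0.0871881751707053
scene switch_box [(array([0.4547, 0.2997, 0.0016]), 0.65)]
scene tbar_toggle_tip [(array([0.5374, 0.4278, 0.2356]), 0.7), (array([0.4359, 0.2511, 0.1261]), 0.58)]
scene flanged_leaf_hinge [(array([0.5085, 0.3812, 0.1364]), 0.9)]
scene rebated_leaf_hinge [(array([0.3957, 0.2149, 0.1367]), 0.9)]
scene flanged_leaf_edge [(array([0.5396, 0.4254, 0.2366]), 0.95)]
scene rebated_leaf_edge [(array([0.3727, 0.1808, 0.2304]), 0.61)]
top switch_box [(array([ 0.459 ,  0.2994, -0.0005]), 0.97), (array([0.4008, 0.2188, 0.1357]), 0.65)]
top tbar_toggle_tip [(array([0.4321, 0.2482, 0.1227]), 0.56)]
top flanged_leaf_hinge [(array([0.5116, 0.3822, 0.1376]), 0.83)]
top rebated_leaf_hinge [(array([0.3981, 0.2164, 0.1341]), 0.69)]
top flanged_leaf_edge [(array([0.5418, 0.4253, 0.2371]), 0.73)]
top rebated_leaf_edge [(array([0.3763, 0.1797, 0.2248]), 0.96)]
```

View pics/scene0.png

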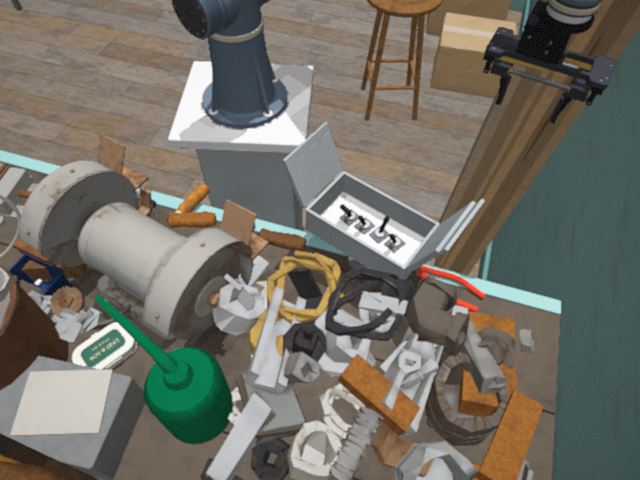

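View pics/top0.png

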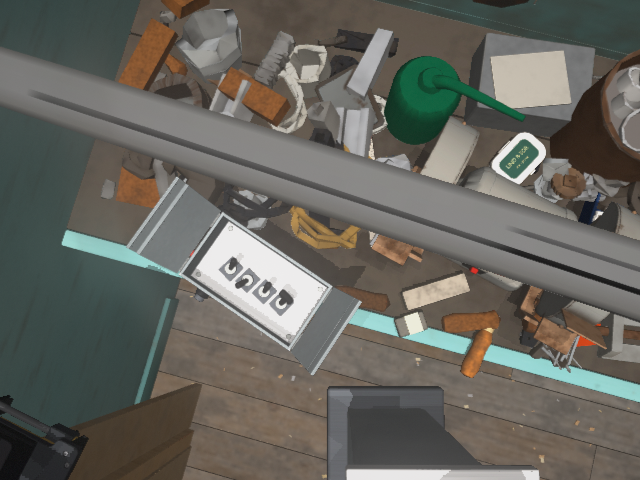

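The scene view shows the open box at about (370,225), with leaves at (312,165) and (455,230) and the toggles between (346,212) and (395,243). The top view shows the box at (260,280), with the lamp arm passing above it. I'll zoom in to identify the T-bar toggle.

```bash
python3 - <<'E'
from h import *
a=cv2.imread('pics/scene0.png')[180:270,310:430]; b=cv2.imread('pics/top0.png')[240:330,200:320]
cv2.imwrite('pics/crop.png',np.vstack([cv2.resize(i,(400*1,300),interpolation=cv2.INTER_CUBIC) for i in (a,b)]))
p=robot.camera('top'); s=robot.camera('scene')
H=[];
for q in ['flanged_leaf_hinge','rebated_leaf_hinge']:
    H.append(np.mean([robot.place_of(x,q)[0]['at'] for x in (p,s)],0))
d=H[0]-H[1]; print(H,d,np.hypot(*d[:2]),np.degrees(np.arctan2(d[1],d[0]))-90)
for x in (p,s):
  for q in ['tbar_toggle_lever','plain_toggle_a_lever']:
    print(q,[(np.round(i['at'],4),round(i['score'],2)) for i in robot.spot_in(x,q)[:4]])
E
```

```text
[array([0.51065, 0.37955, 0.1346 ]), array([0.3965 , 0.21635, 0.13695])] [ 0.11415  0.1632  -0.00235] 0.19915938968574903 -34.97080870590901
tbar_toggle_lever [(array([0.4296, 0.2528, 0.1237]), 0.71)]
plain_toggle_a_lever [(array([0.3866, 0.1898, 0.1952]), 0.46)]
tbar_toggle_lever [(array([0.4361, 0.2515, 0.1226]), 0.56), (array([0.5387, 0.1081, 0.0095]), 0.32)]
plain_toggle_a_lever [(array([0.5405, 0.4065, 0.2158]), 0.66)]
```

View pics/crop.png

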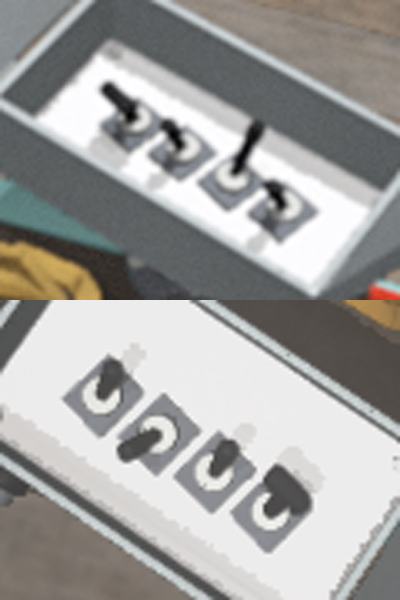

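The T-bar is the rightmost toggle (box y = -48), at about (435,251) mm in world xy. It leans to +x with the fingertip room I need. Next I raise the tool, align its y axis with the box's x, and half-close the fingers.

Emit:
servo_tool(
  rows=[0.08,0,0,-0.007,-7,0.08,0,0,-0.007,-7,0.08,0,0,-0.007,-7,0.08,0,0,-0.007,-7,0.08,0,0,-0.007,-7],
)

```text
time: 1.62
position: [0.27, 0.5636, 0.2579]
tool_rot: [-0.085, 0.996, -0.0, -0.0]
ft_force: [1.0, 0.2, -0.5]
grip_width: 0.0612
grip_force: 0.0
```

Emit:
servo_tool(
  rows=[0.08,0,0,-0.007,-7,0.08,0,0,-0.007,-7,0.08,0,0,-0.007,-7,0.08,0,0,-0.007,-7,0.08,0,0,-0.007,-7],
)

```text
time: 2.03
position: [0.27, 0.5636, 0.2929]
tool_rot: [-0.381, 0.925, -0.0, -0.0]
ft_force: [0.7, -0.2, 0.3]
grip_width: 0.0407
grip_force: 0.0
```

Emit:
servo_tool(
  rows=[0.08,0,0,-0.007,-7,0.08,0,0,-0.007,-4,0.08,0,0,0,0],
)

```text
time: 2.28
position: [0.2705, 0.5643, 0.3082]
tool_rot: [-0.465, 0.885, 0.001, 0.001]
ft_force: [-0.7, -0.2, 1.0]
grip_width: 0.0402
grip_force: 0.0
```

```bash
cat >> h.py <<'E'
C=np.array([.4545,.2988,0]); B=R.from_euler('z',-34.7,degrees=True)
def rel(*targets):
    p,r=tool(); o=robot.get_obs(); print('t',round(o['time'],2),'box mm',(1e3*B.inv().apply(p-C)).round(1),'yerr',np.round(B.inv().apply(r.apply([0,1,0])),3),'w',o['grip_width'],'F',B.inv().apply(o['ft_force']).round(1),'q',np.round(o['q'],2))
    for t in targets:
        w=C+B.apply(np.array(t)/1e3); print(t,'shift mm',(1e3*r.inv().apply(w-p)).round(1)); p=w
E
python3 -c "
from h import *
rel((8,-48,300),(8,-48,160),(8,-48,113))"
```

```text
t 2.28 box mm [-302.5  113.5  308.2] yerr [-1.    -0.003 -0.   ] w 0.04016490220040173 F [-0.5 -0.6  1. ] q [ 0.95  0.45  1.33  0.    1.36 -1.59]
(8, -48, 300) shift mm [ 162.5 -310.     7.7]
(8, -48, 160) shift mm [  0.4   0.  140. ]
(8, -48, 113) shift mm [ 0.2  0.  47. ]
```

Emit:
servo_tool(
  rows=[0.08,0.016,-0.031,0,0,0.08,0.016,-0.031,0,0,0.08,0.016,-0.031,0,0,0.08,0.016,-0.031,0,0,0.08,0.016,-0.031,0,0],
)

```text
time: 2.7
position: [0.3524, 0.4083, 0.3062]
tool_rot: [-0.464, 0.886, -0.0, -0.0]
ft_force: [0.6, 0.0, 0.8]
grip_width: 0.0399
grip_force: 0.0
```

Emit:
servo_tool(
  rows=[0.08,0.016,-0.031,0,0,0.08,0.016,-0.031,0,0,0.08,0.016,-0.031,0,0,0.08,0.017,-0.031,0,0,0.08,0.017,-0.031,0,0],
)

```text
time: 3.12
position: [0.4335, 0.2527, 0.3063]
tool_rot: [-0.464, 0.886, 0.0, -0.0]
ft_force: [0.3, 0.2, -0.2]
grip_width: 0.0399
grip_force: 0.0
```

Emit:
servo_tool(
  rows=[0.08,0,0,0.035,0,0.08,0,0,0.035,0,0.08,0,0,0.035,0,0.08,0,0,0.035,0,0.08,0,0,0,0],
)

```text
time: 3.53
position: [0.4285, 0.2524, 0.1608]
tool_rot: [-0.464, 0.886, 0.001, -0.007]
ft_force: [-0.9, -0.6, -0.7]
grip_width: 0.0401
grip_force: 0.0
```

```bash
python3 - <<'E'
from h import *
rel((8,-48,160),(8,-48,113))
p=robot.camera('wrist'); cv2.imwrite('pics/w1.png',p['pixels'][:,:,::-1])
for q in ['tbar_toggle_tip','flanged_leaf_hinge','rebated_leaf_hinge','rebated_leaf_edge']:
    print(q,[((1e3*B.inv().apply(np.array(a['at'])-C)).round(1),round(a['score'],2)) for a in robot.place_of(p,q)[:2]])
E
```

```text
t 3.53 box mm [  5.  -53.  160.8] yerr [-1.     0.001  0.009] w 0.04005988342796234 F [-0.4 -1.  -0.7] q [ 0.31  0.45  1.8   0.    0.9  -2.23]
(8, -48, 160) shift mm [-5.  -3.   0.7]
(8, -48, 113) shift mm [-0.5 -0.4 47. ]
tbar_toggle_tip [(array([ 12.3, -50.7, 124.8]), 0.85), (array([ 156.8, -249.4,   -0.4]), 0.73)]
flanged_leaf_hinge []
rebated_leaf_hinge [(array([  0.5, -99.3, 139. ]), 0.87)]
rebated_leaf_edge [(array([   5.1, -141.7,  231.1]), 0.61)]
```

View pics/w1.png

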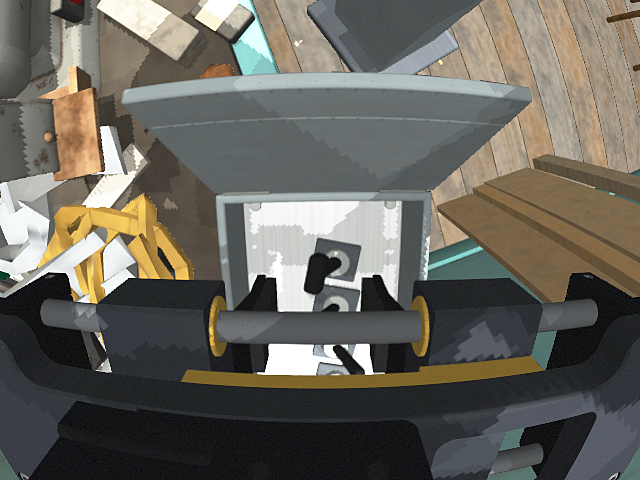

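The T-bar is in view at (320,275), between the finger positions, with the rebated leaf behind it. Next I descend astride it, then narrow the fingers.

Emit:
servo_tool(
  rows=[0.08,-0.002,-0.004,0,0,0.08,0,0,0.016,0,0.08,0,0,0.016,0,0.08,0,0,0.016,0,0.08,0,0,0,0],
)

```text
time: 4.2
position: [0.4372, 0.2534, 0.1179]
tool_rot: [-0.465, 0.885, 0.0, -0.001]
ft_force: [-0.2, 0.3, 0.1]
grip_width: 0.0401
grip_force: 0.0
```

Emit:
servo_tool(
  rows=[0.6,0,0,0,0,0.6,0,0,0,0,0.6,0,0,0,0,0.6,0,0,0,0,0.6,0,0,0,0],
  newtons=3,
)

```text
time: 4.62
position: [0.4372, 0.2544, 0.1193]
tool_rot: [-0.464, 0.886, 0.001, 0.0]
ft_force: [-4.0, 5.0, 1.6]
grip_width: 0.0192
grip_force: 2.6
```

```bash
python3 - <<'E'
from h import *
rel((-23,-48,113))
p=robot.camera('wrist'); cv2.imwrite('pics/w2.png',p['pixels'][180:400,180:460,::-1])
E
```

```text
t 4.62 box mm [ 11.1 -46.3 119.3] yerr [-1.    -0.     0.001] w 0.019249526255787918 F [-6.2  1.8  1.6] q [ 0.3   0.53  1.83  0.    0.79 -2.23]
(-23, -48, 113) shift mm [ 1.7 34.1  6.3]
```

View pics/w2.png

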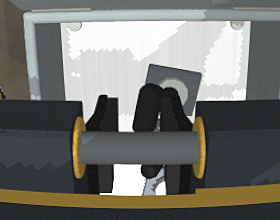

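The fingers straddle the bar, and the right-hand finger is already touching it. Now I move the lever toward -x.

Emit:
servo_tool(
  rows=[0.6,0,0.005,0.001,0,0.6,0,0.005,0.001,0,0.6,0,0.005,0.001,0,0.6,0,0.005,0.001,0,0.6,0,0.005,0.001,0],
)

```text
time: 5.08
position: [0.4175, 0.2682, 0.1137]
tool_rot: [-0.465, 0.885, -0.0, 0.001]
ft_force: [3.0, -0.3, 1.4]
grip_width: 0.0181
grip_force: 1.1
```

Emit:
servo_tool(
  rows=[0.6,0,0.004,0,0,0.6,0,0.003,0,0,0.6,0,0.002,0,0,0.6,0,0,0,0,0.6,0,0,0,0],
)

```text
time: 5.5
position: [0.4099, 0.2727, 0.1134]
tool_rot: [-0.465, 0.885, -0.0, 0.0]
ft_force: [3.7, -2.6, -2.2]
grip_width: 0.0175
grip_force: 2.2
```

```bash
python3 - <<'E'
from h import *
rel((-23,-48,113))
p=robot.camera('wrist'); 
for q in ['tbar_toggle_tip','rebated_leaf_hinge']:
    print(q,[((1e3*B.inv().apply(np.array(a['at'])-C)).round(1),round(a['score'],2)) for a in robot.place_of(p,q)[:2]])
E
```

```text
t 5.5 box mm [-21.8 -46.9 113.4] yerr [-1.    -0.002 -0.001] w 0.0175380763464604 F [ 4.5 -0.1 -2.2] q [ 0.36  0.53  1.86 -0.    0.75 -2.18]
(-23, -48, 113) shift mm [1.1 1.2 0.4]
tbar_toggle_tip [(array([-20.8, -45.2, 124.7]), 0.95)]
rebated_leaf_hinge [(array([   0.7, -102.9,  138.3]), 0.79)]
```

Emit:
servo_tool(
  rows=[0.6,0,0.002,0,0,0.6,0,0.002,0,0,0.6,0,0,0,0],
)

```text
time: 5.9
position: [0.4066, 0.2749, 0.1134]
tool_rot: [-0.465, 0.885, -0.0, 0.0]
ft_force: [4.4, -4.3, -3.9]
grip_width: 0.0251
grip_force: 3.0
```

```bash
python3 - <<'E'
from h import *
rel((-23,-48,113))
E
```

```text
t 5.9 box mm [-25.8 -46.9 113.4] yerr [-1.    -0.002 -0.001] w 0.025071848844770688 F [ 6.  -1.  -3.9] q [ 0.37  0.52  1.87 -0.    0.75 -2.17]
(-23, -48, 113) shift mm [ 1.1 -2.8  0.4]
```

The finger yielded against the lever's stop, so the toggle is fully thrown. Now I centre the fingers, lift out and check.

Emit:
servo_tool(
  rows=[0.35,0,-0.004,0,0,0.35,0,0,0,0,0.35,0,0,-0.015,0,0.35,0,0,-0.03,0,0.35,0,0,-0.04,0],
)

```text
time: 6.32
position: [0.4061, 0.2721, 0.1969]
tool_rot: [-0.465, 0.886, 0.001, -0.005]
ft_force: [1.1, -0.1, -1.4]
grip_width: 0.0285
grip_force: 0.0
```

Emit:
servo_tool(
  rows=[1,0,0,-0.04,0,1,0,0,-0.04,0,1,0,0,-0.04,0,1,0,0,0,0],
)

```text
time: 6.65
position: [0.4126, 0.2749, 0.3265]
tool_rot: [-0.465, 0.885, -0.0, 0.007]
ft_force: [1.0, 0.4, 0.8]
grip_width: 0.0093
grip_force: 0.0
```

```bash
python3 - <<'E'
from h import *
rel((0,-185,320),(0,-185,200))
p=robot.camera('wrist'); cv2.imwrite('pics/w3.png',p['pixels'][:,:,::-1])
for q in ['tbar_toggle_tip','rebated_leaf_hinge','rebated_leaf_edge']:
    print(q,[((1e3*B.inv().apply(np.array(a['at'])-C)).round(1),round(a['score'],2)) for a in robot.place_of(p,q)[:2]])
E
```

```text
t 6.65 box mm [-20.8 -43.5 326.5] yerr [-1.    -0.002 -0.007] w 0.009306278243777368 F [0.6 0.9 0.8] q [ 0.36  0.23  1.62  0.    1.28 -2.18]
(0, -185, 320) shift mm [141.7 -20.5   4.8]
(0, -185, 200) shift mm [  1.6   0.9 120. ]
tbar_toggle_tip [(array([-19.7, -41.4, 123.9]), 0.92)]
rebated_leaf_hinge [(array([   1. , -103.3,  137.9]), 0.75), (array([   5.5, -145.6,  232.2]), 0.46)]
rebated_leaf_edge [(array([   0.4, -145.5,  227.9]), 0.73)]
```

View pics/w3.png

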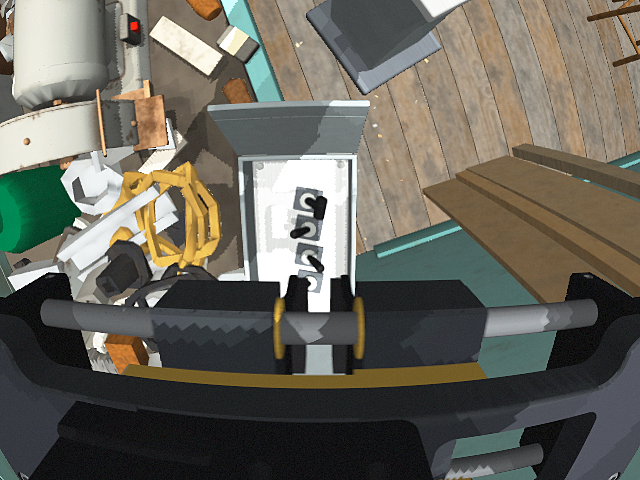

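The T-bar now leans toward the robot at (318,207), and the plain toggles are unchanged. Next I go over and behind the rebated leaf.

Emit:
servo_tool(
  rows=[1,0.027,-0.007,0,0,1,0.027,-0.007,0,0,1,0.027,-0.007,0,0,1,0.027,-0.007,0,0,1,0.027,-0.008,0,0],
)

```text
time: 7.27
position: [0.36, 0.1405, 0.3163]
tool_rot: [-0.465, 0.885, 0.001, -0.003]
ft_force: [0.4, -1.6, -0.0]
grip_width: 0.0003
grip_force: 0.0
```

Emit:
servo_tool(
  rows=[1,0,0,0,0,1,0,0,0,0],
)

```text
time: 7.43
position: [0.361, 0.1407, 0.3169]
tool_rot: [-0.463, 0.886, 0.001, -0.002]
ft_force: [0.6, 0.3, -0.8]
grip_width: 0.0007
grip_force: 0.0
```

```bash
python3 - <<'E'
from h import *
rel((15,-178,320),(15,-178,204))
E
```

```text
t 7.43 box mm [  13.2 -183.2  316.9] yerr [-1.     0.001  0.004] w 0.0006863696950100671 F [ 0.3  0.6 -0.8] q [ 0.08  0.07  1.84  0.    1.23 -2.45]
(15, -178, 320) shift mm [-5.2 -1.8 -3.1]
(15, -178, 204) shift mm [ -0.3  -0.5 116. ]
```

Emit:
servo_tool(
  rows=[1,0,0,0.023,0,1,0,0,0.023,0,1,0,0,0.023,0,1,0,0,0.023,0,1,0,0,0.02,0],
)

```text
time: 7.85
position: [0.3619, 0.1424, 0.2044]
tool_rot: [-0.465, 0.885, 0.001, -0.001]
ft_force: [0.7, 0.0, 0.4]
grip_width: 0.0004
grip_force: 0.0
```

Emit:
servo_tool(
  rows=[1,-0.006,0,0,0,1,-0.006,0,0,0,1,-0.008,0,0,0,1,-0.008,0,0,0,1,-0.008,0,0,0],
)

```text
time: 8.27
position: [0.3838, 0.1716, 0.2076]
tool_rot: [-0.466, 0.885, -0.001, 0.0]
ft_force: [-2.5, -3.7, 1.8]
grip_width: 0.0002
grip_force: 1.9
```

```bash
python3 - <<'E'
from h import *
rel((15,-119.5,206))
p=robot.camera('scene')
print([((1e3*B.inv().apply(np.array(a['at'])-C)).round(1),round(a['score'],2)) for a in robot.place_of(p,'rebated_leaf_edge')[:2]])
E
```

```text
t 8.27 box mm [  14.3 -144.9  207.6] yerr [-1.    -0.003 -0.001] w 0.00017477449448614533 F [ 0.  -4.5  1.8] q [ 0.15  0.28  1.94 -0.    0.92 -2.38]
(15, -119.5, 206) shift mm [-25.4  -0.8   1.5]
[(array([   4.6, -132.2,  230.2]), 0.55)]
```

The finger is on the leaf (4.5 N). Now I swing it upright and over.

Emit:
servo_tool(
  rows=[1,-0.008,0,0,0,1,-0.008,0,0,0,1,-0.009,0,0,0,1,-0.009,0,0,0,1,-0.009,0,0,0],
)

```text
time: 8.78
position: [0.4077, 0.2072, 0.2065]
tool_rot: [-0.465, 0.885, 0.0, -0.0]
ft_force: [-1.0, -2.2, -0.5]
grip_width: 0.0005
grip_force: 1.5
```

Emit:
servo_tool(
  rows=[1,-0.009,0,0.002,0,1,-0.009,0,0.002,0,1,-0.008,0,0.004,0,1,-0.008,0,0.005,0,1,0,0,0,0],
)

```text
time: 9.2
position: [0.428, 0.2359, 0.1925]
tool_rot: [-0.465, 0.885, 0.0, 0.001]
ft_force: [0.0, -0.2, 0.8]
grip_width: 0.0004
grip_force: 0.0
```

```bash
python3 - <<'E'
from h import *
rel((15,-67,192.6))
p=robot.camera('scene')
print([((1e3*B.inv().apply(np.array(a['at'])-C)).round(1),round(a['score'],2)) for a in robot.place_of(p,'rebated_leaf_edge')[:2]])
E
```

```text
t 9.2 box mm [ 14.1 -66.8 192.5] yerr [-1.    -0.002 -0.   ] w 0.00039119892524053045 F [ 0.1 -0.2  0.8] q [ 0.27  0.39  1.8   0.    0.95 -2.26]
(15, -67, 192.6) shift mm [ 0.2 -0.9 -0.1]
[(array([ -0.7, -26.5, 208.8]), 0.85)]
```

The leaf is at 45°, as planned. Now I press it down along the rest of the arc.

Emit:
servo_tool(
  rows=[1,-0.007,0,0.006,0,1,-0.006,0,0.007,0,1,-0.005,0,0.008,0,1,-0.004,0,0.008,0,1,-0.003,0,0.008,0],
)

```text
time: 9.72
position: [0.4423, 0.256, 0.156]
tool_rot: [-0.465, 0.885, 0.0, 0.001]
ft_force: [1.1, 1.3, 3.2]
grip_width: 0.0005
grip_force: 1.3
```

Emit:
servo_tool(
  rows=[1,-0.002,0,0.006,0,1,0,0,0.003,0,1,0,0,0.002,0,1,0,0,0.001,0,1,0,0,0,0],
)

```text
time: 10.13
position: [0.4428, 0.2571, 0.1462]
tool_rot: [-0.465, 0.885, -0.0, 0.001]
ft_force: [-1.6, 1.8, 12.3]
grip_width: 0.0003
grip_force: 6.7
```

```bash
python3 - <<'E'
from h import *
rel((15,-40,146))
p=robot.camera('scene')
print([((1e3*B.inv().apply(np.array(a['at'])-C)).round(1),round(a['score'],2)) for a in robot.place_of(p,'rebated_leaf_edge')[:2]])
E
```

```text
t 10.13 box mm [ 14.2 -41.  146.2] yerr [-1.    -0.002 -0.001] w 0.0003357745197515398 F [-2.3  0.6 12.3] q [ 0.31  0.49  1.79  0.    0.86 -2.23]
(15, -40, 146) shift mm [-1.  -0.8  0.2]
[(array([ -0.6,   2. , 138.9]), 0.56)]
```

It sits at the shut height with 12 N on it, so the rebated leaf is down. Next I lift and go over behind the flanged leaf.

Emit:
servo_tool(
  rows=[1,0,0,-0.035,0,1,0,0,-0.035,0,1,0,0,-0.035,0,1,0,0,-0.035,0,1,0,0,-0.03,0],
)

```text
time: 10.65
position: [0.4416, 0.2561, 0.3162]
tool_rot: [-0.465, 0.885, -0.0, -0.0]
ft_force: [0.5, 1.1, -0.6]
grip_width: 0.0003
grip_force: 0.0
```

Emit:
servo_tool(
  rows=[1,-0.033,0,0,0,1,-0.033,0,0,0,1,-0.033,0,0,0,1,-0.033,0,0,0,1,-0.033,0,0,0],
)

```text
time: 11.07
position: [0.5359, 0.3928, 0.3136]
tool_rot: [-0.465, 0.885, -0.0, -0.001]
ft_force: [0.7, 0.4, 0.0]
grip_width: 0.0009
grip_force: 0.0
```

Emit:
servo_tool(
  rows=[1,-0.033,0.005,0,0,1,-0.033,0.005,0,0,1,0,0,0,0,1,0,0,0,0],
)

```text
time: 11.4
position: [0.5646, 0.4528, 0.3119]
tool_rot: [-0.465, 0.885, -0.001, -0.002]
ft_force: [-0.2, -0.0, -0.4]
grip_width: 0.0003
grip_force: 0.0
```

```bash
python3 - <<'E'
from h import *
rel((5,190,204))
p=robot.camera('scene');t=robot.camera('top')
for q in ['rebated_leaf_edge','flanged_leaf_edge','flanged_leaf_hinge']:
  for x in (p,t): print(q,[((1e3*B.inv().apply(np.array(a['at'])-C)).round(1),round(a['score'],2)) for a in robot.place_of(x,q)[:2]])
E
```

```text
t 11.4 box mm [  2.9 189.3 311.9] yerr [-1.    -0.003  0.001] w 0.0003316314998323252 F [-0.1 -0.1 -0.4] q [ 0.52  0.6   1.04 -0.    1.51 -2.02]
(5, 190, 204) shift mm [ -1.1  -2.2 107.9]
rebated_leaf_edge [(array([ -0.3,   3.1, 137.1]), 0.91), (array([ -5.3, 152. , 234.5]), 0.63)]
rebated_leaf_edge [(array([  0.4,  -1.9, 135.9]), 0.86)]
flanged_leaf_edge [(array([ -3.4, 151.3, 238.7]), 0.75)]
flanged_leaf_edge [(array([  1.5, 153.6, 236.4]), 0.73)]
flanged_leaf_hinge [(array([ -3.4,  99.4, 134.5]), 0.55), (array([-0.4,  1.1,  1.7]), 0.22)]
flanged_leaf_hinge [(array([1.000e-01, 1.023e+02, 1.387e+02]), 0.82), (array([  90.3, -242.4,    0.5]), 0.73)]
```

Emit:
servo_tool(
  rows=[1,0,0,0.022,0,1,0,0,0.022,0,1,0,0,0.022,0,1,0,0,0.021,0,1,0,0,0.02,0],
)

```text
time: 12.22
position: [0.5649, 0.4519, 0.2069]
tool_rot: [-0.465, 0.885, -0.0, 0.0]
ft_force: [0.8, 0.3, 0.3]
grip_width: 0.0005
grip_force: 0.0
```

Emit:
servo_tool(
  rows=[1,0.008,0,0,0,1,0.008,0,0,0,1,0.008,0,0,0,1,0.008,0,0,0,1,0.008,0,0,0],
)

```text
time: 12.63
position: [0.5443, 0.4206, 0.2112]
tool_rot: [-0.465, 0.885, 0.001, 0.005]
ft_force: [1.9, 3.2, 3.6]
grip_width: 0.0003
grip_force: 1.8
```

Emit:
servo_tool(
  rows=[1,0.01,0,0,0,1,0.01,0,0,0,1,0.01,0,0,0,1,0.009,0,0,0,1,0.009,0,0,0],
)

```text
time: 13.05
position: [0.5159, 0.3799, 0.2094]
tool_rot: [-0.465, 0.885, -0.0, 0.002]
ft_force: [2.7, 1.1, -0.5]
grip_width: 0.0002
grip_force: 1.5
```

```bash
python3 - <<'E'
from h import *
rel((5,101,206))
p=robot.camera('scene')
print([((1e3*B.inv().apply(np.array(a['at'])-C)).round(1),round(a['score'],2)) for a in robot.place_of(p,'flanged_leaf_edge')[:2]])
E
```

```text
t 13.05 box mm [  4.3 101.6 209.4] yerr [-1.    -0.002 -0.002] w 0.00016415716946815138 F [ 1.6  2.5 -0.5] q [ 0.46  0.56  1.41 -0.    1.17 -2.08]
(5, 101, 206) shift mm [ 0.6 -0.7  3.4]
[(array([  -1.1, -100.1,  134.7]), 0.75)]
```

Now at about 75°, I continue along the arc.

Emit:
servo_tool(
  rows=[1,0.009,0,0.004,0,1,0.009,0,0.004,0,1,0.008,0,0.004,0,1,0.008,0,0.005,0,1,0.007,0,0.006,0],
)

```text
time: 13.57
position: [0.492, 0.3457, 0.1844]
tool_rot: [-0.465, 0.885, -0.0, 0.001]
ft_force: [1.8, 0.1, 1.7]
grip_width: 0.0003
grip_force: 1.1
```

Emit:
servo_tool(
  rows=[1,0.006,0,0.007,0,1,0.005,0,0.008,0,1,0.004,0,0.008,0,1,0.003,0,0.008,0,1,0.002,0,0.004,0],
)

```text
time: 13.98
position: [0.4789, 0.3291, 0.1477]
tool_rot: [-0.465, 0.885, 0.0, -0.002]
ft_force: [0.4, 0.6, 0.7]
grip_width: 0.0006
grip_force: 0.7
```

Emit:
servo_tool(
  rows=[1,0,0,0.003,0,1,0,0,0.002,0,1,0,0,0.001,0,1,0,0,0,0],
)

```text
time: 14.32
position: [0.4787, 0.3289, 0.1461]
tool_rot: [-0.465, 0.885, -0.0, -0.002]
ft_force: [-4.9, -3.5, 19.7]
grip_width: 0.0005
grip_force: 10.2
```

```bash
python3 - <<'E'
from h import *
rel((5,40,146))
E
```

```text
t 14.32 box mm [  2.8  38.5 146.1] yerr [-1.    -0.003  0.001] w 0.00047425279800148606 F [-2.  -5.7 19.7] q [ 0.41  0.57  1.61 -0.    0.96 -2.13]
(5, 40, 146) shift mm [-1.5 -2.2  0.1]
```

Both leaves are at the stop height. Lift clear and check.

Emit:
servo_tool(
  rows=[1,0,0,-0.02,0,1,0,0,-0.04,0,1,0,0,-0.04,0,1,-0.03,0,-0.03,0,1,-0.04,0,0,0],
)

```text
time: 14.73
position: [0.5213, 0.3872, 0.2807]
tool_rot: [-0.464, 0.886, -0.0, 0.005]
ft_force: [2.0, 0.8, 1.6]
grip_width: 0.0006
grip_force: 0.0
```

Emit:
servo_tool(
  rows=[1,-0.04,0,0,0,1,-0.04,0,0,0,1,-0.04,0,0,0,1,0,0,0,0,1,0,0,0,0],
)

```text
time: 15.15
position: [0.5873, 0.4867, 0.2692]
tool_rot: [-0.466, 0.885, -0.0, -0.003]
ft_force: [-1.3, -0.7, 1.1]
grip_width: 0.0007
grip_force: 0.0
```

```bash
python3 - <<'E'
from h import *
rel()
p=robot.camera('scene');t=robot.camera('top')
for q in ['rebated_leaf_edge','flanged_leaf_edge']:
  for x in (p,t): print(q,[((1e3*B.inv().apply(np.array(a['at'])-C)).round(1),round(a['score'],2)) for a in robot.place_of(x,q)[:2]])
c=lambda a,r,k:cv2.resize(a['pixels'][r:r+150,k:k+200,::-1],(533,400))[:300]
cv2.imwrite('pics/end.png',np.vstack([cv2.resize(p['pixels'][140:290,280:480,::-1],(400,300)),cv2.resize(t['pixels'][200:350,160:360,::-1],(400,300))]))
E
```

```text
t 15.15 box mm [  2.2 230.1 269.2] yerr [-1.    -0.003  0.002] w 0.0006553925574994986 F [-0.6 -1.3  1.1] q [ 0.55  0.7   0.97 -0.    1.48 -1.99]
rebated_leaf_edge [(array([  2.1,  -0.7, 138.2]), 0.61)]
rebated_leaf_edge [(array([ -0.5,   0.2, 137.6]), 0.98), (array([-46.5, 130.4,   2.7]), 0.2)]
flanged_leaf_edge [(array([ -0.8, -11.1, 146.4]), 0.88)]
flanged_leaf_edge [(array([  0.7,  -7. , 144. ]), 0.79)]
```

View pics/end.png

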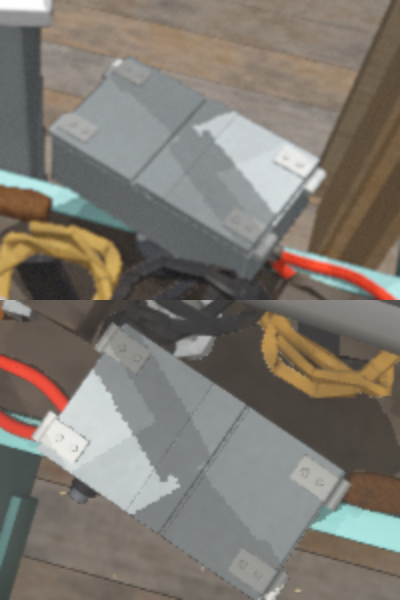

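The box is shut flat in both views, with the flange lapping over the seam at about (185,140) in the upper crop.

```bash
python3 -c "
from h import *
print(robot.hand_in())"
```

```text
the job is handed in; nothing more can be done
None
```

The T-bar toggle is thrown toward the robot, and the box is shut with the right leaf first and the left leaf's flange lapped over it. I handed the job in at about 15 s; the plain toggles showed no change just before the box was shut, and I saw no contact with the tools.

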